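# Lock the shaker's hold-down bar with its hairpin spring clip

## Task

Swing the steel hold-down bar over the blue vial rack until it stops with its fork around the brass lock pin. Then pick up the hairpin spring clip by its red grip and push it sideways into the pin's groove, away from the robot and square to the closed bar, until its legs snap past the shank and the clip is fully home, and let go of it. Feel for the snap and then stop: never press the clip's nose on the pin with more than 18 N. Leave the beaker and the tin where they stand.

Things in the scene. Friction and masses are not known exactly. Their poses are not given: they have to be found in the camera images.
- hold_bar (a joint): hinge angle of the steel hold-down bar, rad: 0 = closed against its stop (bar across the rack, fork around the lock pin), growing as the bar swings out towards the robot, up to 1.15. It stays where it is left; about 0.5 N at the knob moves it.
- bar_hinge (a point): point on the bar's upright hinge axis at the knob's height, fixed. Its y axis points from the knob of the closed bar to the hinge, its x axis the way the bar closes (= the way the clip is pushed): closed, the knob is at y = -130 mm, x = 0 here, and the lock pin at y = -200 mm, x between -14 and 14 mm.
- bar_knob (a point): middle (half-way up) of the upright black round knob on the bar, 16 mm across, 32 mm tall; the bar's top is 18 mm below this point. It moves on a circle of radius 130 mm about the bar's upright hinge axis (bar_hinge).
- lock_pin: upright brass pin at the right of the fixed shaker plate. Origin: on its axis, half-way up its groove, 65 mm above the bench. x: the way the clip is pushed (square to the closed bar, roughly away from the robot); y: towards the hinge side. Groove: shank 16 mm across, 10.4 mm high between a 35 mm collar below and the head above, rims bevelled. Bar's top: 14 mm below the origin.
- pin_head (a point): centre of the top of the pin's head, 29 mm across, 12 mm above the groove's middle. The pin's foot rides in a slot: along its x it slides under about 1.5 N within 28 mm of travel and starts anywhere in that travel; pushed along x it slides to the end of the slot (unknown, 1 to 28 mm on) and only then stands firm.
- clip_grip (a point): centre, half-way up, of the red moulded grip of the loose hairpin spring clip (about 70 g). Grip: 36 mm long (x), 14 mm wide (y), 22 mm tall (z). The clip lies flat on the bench with this point 11 mm up. x: the way the legs point; z up.
- clip_seat (a point): where the pin's axis lies when the clip is home: midway between the two steel legs, 48 mm ahead (x) of clip_grip and 8 mm below it; same axes. Legs: 6 mm wire at this height. 8 mm ahead of this point they pinch to a 10 mm gap that must snap past the 16 mm shank: with the pin firm this takes a push rising to some 7 to 15 N, which then falls to nothing within 5 mm as the legs pull the clip home.
- clip_mouth (a point): midway between the flared open ends of the clip's legs, 20 mm ahead (x) of clip_seat, 25 mm clear between them.
- clip_nose: the clip's stop: a red nose in front of the grip, between the legs, 12 mm wide, 8 mm tall. Origin: middle of its front face, 39 mm ahead (x) of clip_grip and 8 mm below it. After the snap it meets the shank within about 1 mm; pushing on then makes the force rise again without end, and over 18 N on the nose fails.
- beaker: glass beaker, 51 mm across, 66 mm tall; origin at the centre of its underside. Leave it alone.
- septa_tin: round tin, 56 mm across, 28 mm tall; origin at the centre of its underside. Leave it alone.
Not all that is in view belongs to the job. Of the things that look like the part that bears clip_grip, take the one that is farthest to the robot's left at the start.

How it is judged (in metres and radians):
On the way, in this order (a step that is already met when the one before it is completed fails the run):
1. the hold-down bar is closed (value of joint hold_bar below 0.05 rad), for 0.2 s.
2. the clip is picked up (height (world z) of clip_grip above 0.04 m), for 0.1 s.
3. the clip is snapped home on the pin (distance between clip_seat and lock_pin below 0.0045 m), for 0.2 s.
At the end, for the whole second after the job is handed in: The bar is closed (within 0.06 rad of its stop), the clip sits in the pin's groove with its seat within 3 mm of the pin's axis and 4 mm of the groove's middle, its legs within 20 degrees of the push direction, not tilted more than 17 degrees, and released (value of joint hold_bar below 0.06 rad and horizontal distance between clip_seat and lock_pin below 0.003 m and z of clip_seat in the frame of lock_pin between -0.004 and 0.004 m and angle between the x axis of clip_seat and the x axis of lock_pin, either way round below 0.35 rad and angle between clip_seat's own z axis and vertical below 0.3 rad); the robot touches nothing.
It fails at once if the clip's nose is pressed on the lock pin with more than 18 N (contact force between clip_nose and lock_pin above 18 N).
It fails at once if the beaker is moved (distance of beaker from where it was at the start of the episode above 0.02 m).
It fails at once if the tin is moved (distance of septa_tin from where it was at the start of the episode above 0.02 m).
It also fails if it takes over 67 s, if anything falls off the work surface, if the arm or the gripper's body presses on something with over 40 N, if the wrist force passes 120 N, or if a joint passes its speed limit or range.

## Robot

A 6-joint arm with a two-finger parallel gripper is mounted at the origin on a cart in front of the work surface, level with it; the furniture and walls round the work are solid. World frame = base frame: x ahead of the robot, y to its left, z up, the work surface at z = 0. Lengths are in m, angles in degrees, forces in N, time in s.
With the tool pointing down it reaches from about 0.35 to 0.875 m from the base axis. Payload 4.2 kg.
Tool frame: the origin (TCP) lies on the centre line of the jaws, within the pads' length; the fingertips stand 22 mm ahead of it and the grasp point (between the pads) lies 3 mm ahead of it (r.tcp_to_tips is the distance from the TCP to the fingertips, in m); z points along the fingers, y is the line along which they close (so a half turn about z gives the same grasp; the last joint's range is limited). The gripper opens to 87 mm and grips with 3 to 60 N. Pads are 19 mm wide; open, the fingers measure 117 mm over their backs; the gripper's body (75 mm by 190 mm) begins 51 mm behind the grasp point.
Start: joints at [89.129, 22.042, 0.453, 0, -68.411, -14.817], TCP at [0.169, 0.602, 0.245] pointing down, gripper open.
Joint ranges: [-179.83, 179.83], [-69.29, 118.12], [-61.27, 80.66], [-181.25, 117.63], [-171.15, -9.14], [-177.46, 177.46]. Speed limits (degrees/s): [159.86, 159.86, 180, 180, 180, 180].

## Interface

Orientations are given as a 3x3 rotation matrix whose columns are the frame's x, y, z axes.
In Python, from station import r gives the robot as it stands.
- The arm moves only by the tool apply_moves, never from a script. Its argument "plan" is a list of rows, each an object with "grip": the opening, from 0 (shut) to 1 (fully open); "offset": the shift along the tool's x, y, z in cm, a list of three; "spin": the turn about the tool's z in rad. A call has 1 to 5 rows; each row is the pose to reach, as a shift and turn from the pose commanded when the call began, along the tool's axes at that moment; what a row does not reach only later rows make up. A row lasts 1/10 s, in which the tool goes at most 50 mm and 8.59 degrees, less where a joint would pass 70% of its speed; a pose out of reach is approached as far as the arm can. A call with a gripper value outside its range is refused whole. The fingers move at their own pace and stop on an object; the grip force is fixed at half the most. Time passes only in rows, so rows that repeat a pose let the fingers close. It gives the time, the measured TCP pose, the force, the opening and the grip force at its end, in the units of the state.
- r.sense(): the state, without advancing time (a new reading comes with each control period).
- r.capture(name): name is "scene" or "side" or "wrist"; returns a dict with "img" (480x640x3 uint8, blue, green, red), "depth" (480x640 float32, m along the optical axis (not along the pixel's ray), 0 where there is no reading), "mtx" (3x3 intrinsics, pixels), "R" (3x3) and "t" (3): a world point X has camera coordinates R X + t. Camera axes: x right, y down, z forward; pixel columns grow to the right and rows downward; lengths in m; the calibration is good to about 2 mm. A picture is of the moment at which its call begins.
- r.finish_job(): hands the job in; it is judged then, once.
The state is a dict: "time_s": time; "joints": joint angles; "joint_velocities": joint speeds; "effort": joint torques, N m; "tcp_pos": TCP position; "ee_rot": TCP orientation; "wrist_force": force on the tool from outside, world axes, zero at the start; "moment": the same for the moment, N m; "gripper_width": opening from 0.0 (shut) to 1.0 (fully open); "gripper_force": force on a finger pad.
Only numpy, scipy, OpenCV 4.12 (cv2) and the standard library are available. Lean on these libraries where they do the work, as an engineer would, in place of code of your own. Each camera call takes 0.05 s, during which the arm holds its last target. There are 200 camera calls.

## Working session

There is one attempt and no reset: what is moved stays moved. The work goes in short steps, Python scripts to look and compute and a tool call to move; the robot and the scene stay as the last step left them, time stands still between calls to the robot, and variables do not carry over. Pictures are saved under pics/ and viewed, at most 10 in all, crops included, and the job is handed in when it is done.

Besides the shell and the picture viewer there is one more tool, called after "Request:" as a command line: name --argument value ..., lists and objects as JSON in quotes. apply_moves: Moves the arm, as the interface text tells. Its arguments: {"type":"object","properties":{"plan":{"type":"array"}},"required":["plan"]}

```bash
mkdir -p pics; ls
python3 - <<'E'
from station import r
import cv2,numpy as np
for n in("scene","side"):
    c=r.capture(n); cv2.imwrite(f"pics/{n}0.png",c["img"]); np.savez(f"{n}0.npz",**c)
    print(n,c["mtx"].tolist(),(-c["R"].T@c["t"]).round(3),c["R"].round(2).tolist())
s=r.sense(); print(s["tcp_pos"],np.round(s["ee_rot"],3).tolist(),s["time_s"],r.tcp_to_tips)
E
```

```text
pics
scene [[545.9004283184921, 0.0, 322.08378935180656], [0.0, 545.9004283184921, 234.79579537907813], [0.0, 0.0, 1.0]] [0.099 0.954 0.97 ] [[-0.9, -0.43, -0.0], [-0.29, 0.61, -0.74], [0.32, -0.67, -0.67]]
side [[490.9219634637036, 0.0, 322.9487489143528], [0.0, 490.9219634637036, 242.88589456321418], [0.0, 0.0, 1.0]] [ 0.157 -0.69   0.757] [[0.9, -0.44, -0.0], [-0.28, -0.57, -0.77], [0.34, 0.7, -0.63]]
[0.16882767 0.60124153 0.24355869] [[0.963, -0.271, -0.0], [-0.271, -0.963, -0.002], [0.0, 0.002, -1.0]] 0.1 0.022
```

View pics/scene0.png

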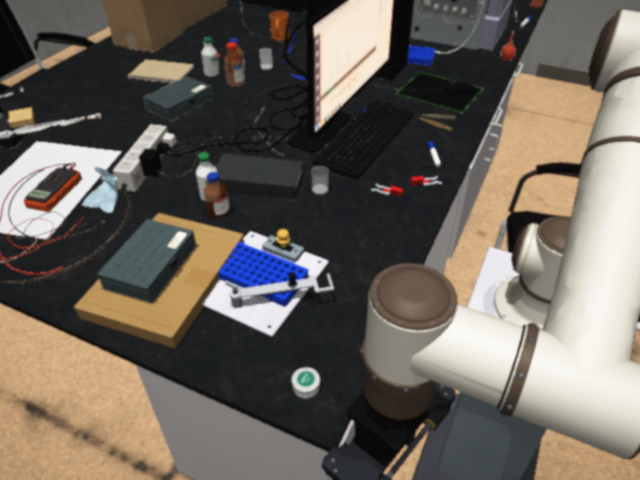

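View pics/side0.png

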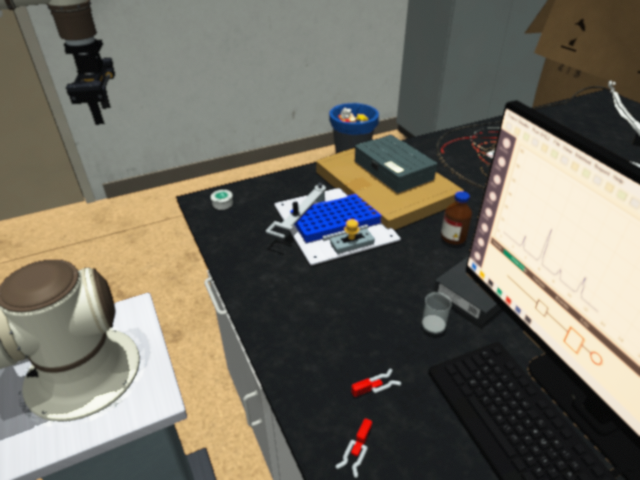

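Scene view: plate with the blue rack, pin head at about (284,234), bar with knob (292,279), hinge near (237,295), tin (305,381), beaker (320,180), clips near (390,190) and (425,181). Side view: pin head (352,224), clips (375,384) and (358,440). Next I enlarge both areas.

```bash
cat > h.py <<'E'
import numpy as np,cv2
def load(n): return dict(np.load(n))
def dep(c,u,v):
    d=c["depth"][int(v)-1:int(v)+2,int(u)-1:int(u)+2]; d=d[d>0]
    return w(c,u,v,np.median(d))
def w(c,u,v,d): return c["R"].T@(np.linalg.inv(c["mtx"])@[u,v,1]*d-c["t"])
def atz(c,u,v,z):
    o=-c["R"].T@c["t"]; k=w(c,u,v,1)-o; return o+k*(z-o[2])/k[2]
def pix(c,X):
    p=c["mtx"]@(c["R"]@np.array(X)+c["t"]); return p[:2]/p[2]
E
python3 - <<'E'
from h import *
A=load("scene0.npz");B=load("side0.npz")
def crop(c,x,y,w_,h,W,H): return cv2.resize(c["img"][y:y+h,x:x+w_],(W,H),interpolation=cv2.INTER_CUBIC)
m=np.vstack([np.hstack([crop(A,210,225,130,100,400,308),crop(B,260,180,130,100,400,308)]),
 np.hstack([crop(A,360,165,100,40,400,160),crop(B,330,365,100,40,400,160)])])
cv2.imwrite("pics/crop0.png",m)
for n,c,u,v in[("pinA",A,283,233),("pinB",B,352,223),("clip1A",A,396,190),("clip1B",B,366,387),("clip2A",A,418,180),("clip2B",B,363,430),("hingeA",A,237,294),("knobA",A,292,276),("knobB",B,295,205),("tinA",A,306,377),("bkA",A,320,180),("bkB",B,436,310)]: print(n,dep(c,u,v).round(3))
E
```

```text
pinA [0.611 0.099 0.076]
pinB [0.611 0.091 0.079]
clip1A [ 0.439 -0.255  0.019]
clip1B [ 0.445 -0.268  0.018]
clip2A [ 0.398 -0.328  0.018]
clip2B [ 0.398 -0.339  0.022]
hingeA [0.621 0.299 0.053]
knobA [0.521 0.223 0.083]
knobB [0.521 0.211 0.082]
tinA [0.393 0.412 0.029]
bkA [ 0.637 -0.166  0.051]
bkB [ 0.632 -0.206  0.065]
```

View pics/crop0.png

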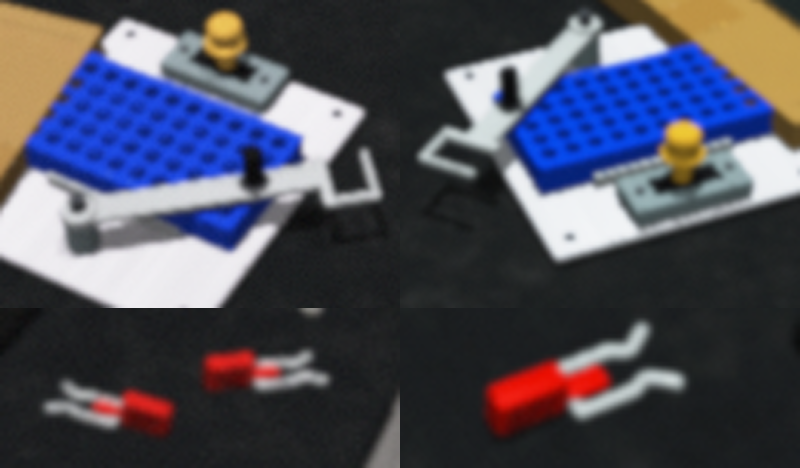

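The crops show the pin head, hinge screw and knob clearly in both views, and the left-hand clip with its legs pointing away from the robot.

Run:
```python
from h import *
A=load("scene0.npz");B=load("side0.npz")
def tri(a,b):
    M=[];y=[]
    P=lambda c:c["mtx"]@np.c_[c["R"],c["t"]]
    X=cv2.triangulatePoints(P(A),P(B),np.array(a,float),np.array(b,float)); return (X[:3]/X[3]).ravel()
for n,a,b,z in[("hinge",(235,291),(320.1,185.8),.052),("knob",(291.6,274.4),(295.1,203.4),.085),("pin",(282.8,230.9),(352.9,222.2),.077)]:
    print(n,tri(a,b).round(4),atz(A,*a,z).round(4),atz(B,*b,z).round(4))
for c in(A,B):
    h=cv2.cvtColor(c["img"],cv2.COLOR_BGR2HSV); m=((h[...,0]<8)|(h[...,0]>172))&(h[...,1]>150)&(h[...,2]>70)
    k,l,s,ce=cv2.connectedComponentsWithStats(m.astype(np.uint8))
    for i in range(1,k):
        v,u=np.where(l==i)
        if not 20<len(u)<1500: continue
        p=np.array([w(c,x,y,c["depth"][y,x]) for x,y in zip(u,v)]);
        if abs(p[:,1].mean()+.29)>.1 or p[:,0].mean()>.6:continue
        q=p[p[:,2]>.012]; mr=cv2.minAreaRect((q[:,:2]*1000).astype(np.float32))
        print(len(u),p.mean(0).round(3),mr)
```

```text
hinge [0.6283 0.296  0.0566] [0.6301 0.293  0.052 ] [0.6325 0.3031 0.052 ]
knob [0.5246 0.2179 0.0816] [0.523  0.2207 0.085 ] [0.5227 0.2133 0.085 ]
pin [0.6147 0.0935 0.078 ] [0.6148 0.0928 0.077 ] [0.616 0.095 0.077]
117 [ 0.396 -0.315  0.029] ((259.8110656738281, 304.06427001953125), (43.94009780883789, 1337.7401123046875), 11.99178695678711)
121 [ 0.443 -0.261  0.013] ((439.7401123046875, -258.1186828613281), (18.15314483642578, 34.59014892578125), 83.68122100830078)
324 [ 0.443 -0.264  0.018] ((295.46429443359375, -464.45703125), (528.109375, 34.702239990234375), 54.8095817565918)
374 [ 0.394 -0.342  0.015] ((400.47564697265625, -336.17010498046875), (35.91502380371094, 13.867705345153809), 36.56704330444336)
```

Request:
apply_moves --plan '[{"grip":0.45,"offset":[3.7,2.3,0],"spin":-0.08},{"grip":0.45,"offset":[7.4,4.6,0],"spin":-0.16},{"grip":0.45,"offset":[11.1,6.9,0],"spin":-0.24},{"grip":0.45,"offset":[14.9,9.1,0],"spin":-0.32},{"grip":0.45,"offset":[18.6,11.4,0],"spin":-0.4}]'

```text
time_s: 0.6
tcp_pos: [0.318, 0.4401, 0.2442]
ee_rot: [[0.992, 0.13, -0.0], [0.13, -0.992, -0.001], [-0.0, 0.001, -1.0]]
wrist_force: [-0.0, -0.3, -0.1]
gripper_width: 0.63
gripper_force: 0.0
```

Request:
apply_moves --plan '[{"grip":0.45,"offset":[2.5,3.5,1],"spin":-0.09},{"grip":0.45,"offset":[5.0,7.1,2],"spin":-0.18},{"grip":0.45,"offset":[7.6,10.6,3],"spin":-0.27},{"grip":0.45,"offset":[10.1,14.2,4],"spin":-0.36},{"grip":0.45,"offset":[12.6,17.7,5],"spin":-0.45}]'

```text
time_s: 1.1
tcp_pos: [0.4652, 0.2803, 0.1939]
ee_rot: [[0.836, 0.548, -0.0], [0.548, -0.836, -0.0], [-0.001, 0.0, -1.0]]
wrist_force: [-0.0, 1.1, -0.4]
gripper_width: 0.45
gripper_force: 0.0
```

```bash
cat >> h.py <<'E'
def off(cmd,th,tgt,th2=None):
    "tool-axis offset cm, spin rad; th = tool x heading deg"
    t=np.radians(th); X=np.array([np.cos(t),np.sin(t)]);Y=np.array([np.sin(t),-np.cos(t)])
    d=np.array(tgt)-cmd; return (d[:2]@X*100).round(2),(d[:2]@Y*100).round(2),(-d[2]*100).round(2),0 if th2 is None else round(-np.radians(th2-th),3)
def cmdafter(cmd,th,o,spin=0):
    t=np.radians(th); o=np.array(o)/100
    return np.r_[np.array(cmd[:2])+o[0]*np.array([np.cos(t),np.sin(t)])+o[1]*np.array([np.sin(t),-np.cos(t)]),cmd[2]-o[2]],th-np.degrees(spin)
E
python3 - <<'E'
from h import *
th0=np.degrees(np.arctan2(-.271,.963))
c,th=cmdafter([.169,.602,.245],th0,[18.6,11.4,0],-.4); c,th=cmdafter(c,th,[12.6,17.7,5],-.45)
print(c,th,off(c,th,[.5235,.2175,.165],37),off(c,th,[.5235,.2175,.083],37))
from station import r
s=r.sense();print(s["tcp_pos"],s["ee_rot"])
k=r.capture("wrist");cv2.imwrite("pics/w1.png",k["img"]);np.savez("w1.npz",**k)
E
```

```text
[0.4643574  0.28206724 0.195     ] 32.98416014590572 (np.float64(1.45), np.float64(8.64), np.float64(3.0), np.float64(-0.07)) (np.float64(1.45), np.float64(8.64), np.float64(11.2), np.float64(-0.07))
[0.46520727 0.28027654 0.19391808] [[ 8.36480666e-01  5.47996230e-01 -4.76765967e-04]
 [ 5.47996141e-01 -8.36480802e-01 -3.12424744e-04]
 [-5.70013160e-04  7.13472749e-08 -9.99999838e-01]]
```

View pics/w1.png

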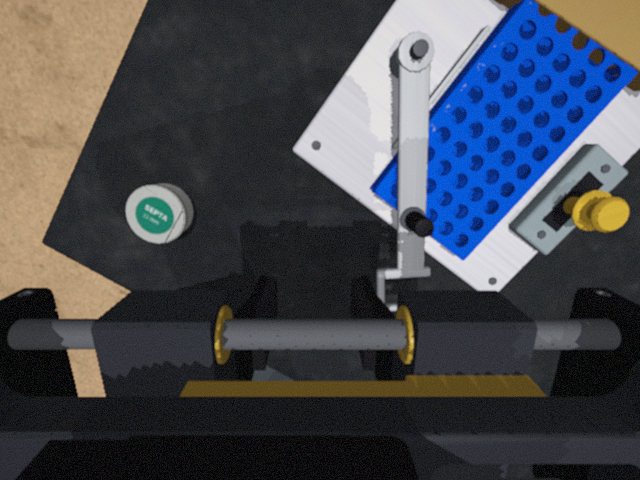

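Wrist view: hinge screw (418,48), knob top (421,224), pin head top (610,212), plate holes (316,145) and (492,282). I measure these.

Run:
```python
from h import *
k=load("w1.npz")
print((-k["R"].T@k["t"]).round(3),k["R"].round(2).tolist())
for n,u,v in[("knob",421,226),("pin",610,212),("hinge ring",404,50),("hole1",316,145),("hole2",492,282),("hole1b",325,150),("blk",605,168),("blk2",541,234),("barlow",410,262),("tinTop",155,213)]: print(n,dep(k,u,v).round(4))
print("knob",atz(k,421,224,.085),"pin",atz(k,610,212,.077),"hinge",atz(k,419,48,.056),atz(k,411,52,.051))
z=dep(k,325,150)[2]
h1=atz(k,316,145,z);h2=atz(k,492,282,z);d=h2-h1;print(h1,h2,np.degrees(np.arctan2(d[1],d[0])))
b1=atz(k,605,168,.05);b2=atz(k,541,234,.05);d=b2-b1;print(np.degrees(np.arctan2(d[1],d[0])))
```

```text
[0.529 0.323 0.335] [[0.55, -0.84, 0.0], [-0.8, -0.52, 0.29], [-0.24, -0.16, -0.96]]
knob [0.5219 0.2184 0.0854]
pin [0.6121 0.0978 0.0778]
hinge ring [0.6214 0.3014 0.0537]
hole1 [0.5273 0.3186 0.0144]
hole2 [0.513  0.0888 0.0144]
hole1b [0.5282 0.309  0.0116]
blk [0.652  0.0924 0.0327]
blk2 [0.5761 0.0972 0.0333]
barlow [0.4889 0.1917 0.0517]
tinTop [0.3931 0.4118 0.0278]
knob [0.52311268 0.21927148 0.085     ] pin [0.6123472  0.09704437 0.077     ] hinge [0.62787364 0.29301472 0.056     ] [0.6241661  0.29589563 0.051     ]
[0.52730068 0.31857588 0.01162297] [0.51281356 0.08682132 0.01162297] -93.57694089176032
176.74958357637638
```

Run:
```python
from h import *
c=np.array([.46436,.28207,.195]);th=32.98
print(off(c,th,[.5228,.2205,.084],36.5))
# arc, tool heading = bar-dir angle + 180 (X away?) closing along tangent
H=np.array([.626,.295])
c1=np.array([.5228,.2205,.084]);t1=36.5
for a in range(40,-6,-5):
    p=H+.13*np.array([np.cos(np.radians(-93.5-a)),np.sin(np.radians(-93.5-a))])
    print(a,p.round(4),off(c1,t1,[p[0]-.0005,p[1]+.0015,.084],86.5-a))
```

```text
(np.float64(1.55), np.float64(8.35), np.float64(11.1), np.float64(-0.061))
40 [0.5365 0.2007] (np.float64(-0.03), np.float64(2.26), np.float64(-0.0), np.float64(-0.175))
35 [0.5451 0.1933] (np.float64(0.22), np.float64(3.36), np.float64(-0.0), np.float64(-0.262))
30 [0.5542 0.1866] (np.float64(0.56), np.float64(4.45), np.float64(-0.0), np.float64(-0.349))
25 [0.564  0.1808] (np.float64(0.99), np.float64(5.49), np.float64(-0.0), np.float64(-0.436))
20 [0.5742 0.1758] (np.float64(1.52), np.float64(6.5), np.float64(-0.0), np.float64(-0.524))
15 [0.5848 0.1717] (np.float64(2.13), np.float64(7.46), np.float64(-0.0), np.float64(-0.611))
10 [0.5957 0.1686] (np.float64(2.82), np.float64(8.36), np.float64(-0.0), np.float64(-0.698))
5 [0.6068 0.1664] (np.float64(3.58), np.float64(9.19), np.float64(-0.0), np.float64(-0.785))
0 [0.6181 0.1652] (np.float64(4.42), np.float64(9.96), np.float64(-0.0), np.float64(-0.873))
-5 [0.6294 0.165 ] (np.float64(5.32), np.float64(10.65), np.float64(-0.0), np.float64(-0.96))
```

Request:
apply_moves --plan '[{"grip":0.4,"offset":[0.8,4.2,0],"spin":-0.03},{"grip":0.4,"offset":[1.55,8.35,1],"spin":-0.06},{"grip":0.4,"offset":[1.55,8.35,4.5],"spin":-0.06},{"grip":0.4,"offset":[1.55,8.35,8],"spin":-0.06},{"grip":0.4,"offset":[1.55,8.35,11.1],"spin":-0.06}]'

```text
time_s: 1.65
tcp_pos: [0.5227, 0.2194, 0.0817]
ee_rot: [[0.805, 0.593, -0.001], [0.593, -0.805, -0.001], [-0.001, -0.0, -1.0]]
wrist_force: [0.1, 0.5, 0.7]
gripper_width: 0.402
gripper_force: 0.0
```

Request:
apply_moves --plan '[{"grip":0.4,"offset":[0,1.15,0],"spin":-0.09},{"grip":0.4,"offset":[0,2.25,0],"spin":-0.18},{"grip":0.4,"offset":[0.2,3.35,0],"spin":-0.26},{"grip":0.4,"offset":[0.55,4.45,0],"spin":-0.35},{"grip":0.4,"offset":[1.0,5.5,0],"spin":-0.44}]'

```text
time_s: 2.15
tcp_pos: [0.563, 0.1814, 0.0827]
ee_rot: [[0.472, 0.882, -0.003], [0.882, -0.472, -0.001], [-0.002, -0.002, -1.0]]
wrist_force: [-1.1, -0.3, 0.1]
gripper_width: 0.4
gripper_force: 0.4
```

Run:
```python
from h import *
c,t=cmdafter([.5228,.2205,.084],36.5,[1.0,5.5,0],-.44)
print(c,t)
H=np.array([.626,.295])
for a in (19,13,7,2,-2,-4,-6):
    p=H+.13*np.array([np.cos(np.radians(-93.5-a)),np.sin(np.radians(-93.5-a))])
    print(a,p.round(4),off(c,t,[p[0]-.0005,p[1]+.0015,.084],86.5-max(a,0)))
```

```text
[0.56355382 0.1822361  0.084     ] 61.71014298575622
19 [0.5763 0.1749] (np.float64(0.06), np.float64(1.35), np.float64(-0.0), np.float64(-0.101))
13 [0.5891 0.1704] (np.float64(0.27), np.float64(2.7), np.float64(-0.0), np.float64(-0.206))
7 [0.6023 0.1672] (np.float64(0.62), np.float64(4.01), np.float64(-0.0), np.float64(-0.31))
2 [0.6135 0.1656] (np.float64(1.01), np.float64(5.07), np.float64(-0.0), np.float64(-0.398))
-2 [0.6226 0.165 ] (np.float64(1.39), np.float64(5.9), np.float64(-0.0), np.float64(-0.433))
-4 [0.6271 0.165 ] (np.float64(1.6), np.float64(6.3), np.float64(-0.0), np.float64(-0.433))
-6 [0.6317 0.1651] (np.float64(1.83), np.float64(6.69), np.float64(-0.0), np.float64(-0.433))
```

Request:
apply_moves --plan '[{"grip":0.4,"offset":[0.05,1.35,0],"spin":-0.1},{"grip":0.4,"offset":[0.25,2.7,0],"spin":-0.2},{"grip":0.4,"offset":[0.6,4.0,0],"spin":-0.31},{"grip":0.4,"offset":[1.0,5.05,0],"spin":-0.4},{"grip":0.4,"offset":[1.4,5.9,0],"spin":-0.43}]'

```text
time_s: 2.65
tcp_pos: [0.622, 0.1657, 0.0827]
ee_rot: [[0.063, 0.998, -0.002], [0.998, -0.063, -0.001], [-0.001, -0.002, -1.0]]
wrist_force: [-0.7, 0.0, -0.2]
gripper_width: 0.402
gripper_force: 0.4
```

Request:
apply_moves --plan '[{"grip":0.4,"offset":[0,0.2,0],"spin":0},{"grip":0.4,"offset":[0,0.4,0],"spin":0},{"grip":0.4,"offset":[0,0.4,0],"spin":0}]'

```text
time_s: 2.95
tcp_pos: [0.626, 0.1661, 0.0833]
ee_rot: [[0.065, 0.998, -0.001], [0.998, -0.065, -0.0], [-0.0, -0.001, -1.0]]
wrist_force: [-0.3, 0.6, -0.3]
gripper_width: 0.401
gripper_force: 0.0
```

Request:
apply_moves --plan '[{"grip":0.4,"offset":[0,0.2,0],"spin":0},{"grip":0.4,"offset":[0,0.4,0],"spin":0},{"grip":0.4,"offset":[0,0.4,0],"spin":0}]'

```text
time_s: 3.25
tcp_pos: [0.6299, 0.1659, 0.0835]
ee_rot: [[0.065, 0.998, -0.001], [0.998, -0.065, -0.0], [-0.0, -0.001, -1.0]]
wrist_force: [-0.5, 0.4, -0.4]
gripper_width: 0.404
gripper_force: 0.7
```

Request:
apply_moves --plan '[{"grip":0.4,"offset":[0,0.2,0],"spin":0},{"grip":0.4,"offset":[0,0.4,0],"spin":0},{"grip":0.4,"offset":[0,0.4,0],"spin":0}]'

```text
time_s: 3.55
tcp_pos: [0.6303, 0.1657, 0.0832]
ee_rot: [[0.065, 0.998, -0.009], [0.998, -0.066, -0.001], [-0.002, -0.009, -1.0]]
wrist_force: [-10.2, 2.7, 6.4]
gripper_width: 0.407
gripper_force: 5.6
```

Request:
apply_moves --plan '[{"grip":0.4,"offset":[0,-1.2,0],"spin":0},{"grip":0.4,"offset":[0,-1.2,-4],"spin":0},{"grip":0.4,"offset":[0,-1.2,-8.5],"spin":0.1},{"grip":0.4,"offset":[-2,-3,-12],"spin":0.2},{"grip":0.4,"offset":[-5,-5,-13],"spin":0.3}]'

```text
time_s: 4.05
tcp_pos: [0.5839, 0.1203, 0.2186]
ee_rot: [[0.358, 0.934, 0.011], [0.934, -0.358, 0.003], [0.007, 0.009, -1.0]]
wrist_force: [0.2, 0.0, -0.6]
gripper_width: 0.401
gripper_force: 0.0
```

Run:
```python
from h import *
from station import r
A=load("scene0.npz");B=load("side0.npz")
for p in[(312,125),(330,120),(300,140)]: print(dep(A,*p).round(3))
s=r.sense();print(s["tcp_pos"],np.degrees(np.arctan2(s["ee_rot"][1][0],s["ee_rot"][0][0])),np.round(s["joints"],1),s["wrist_force"])
k=r.capture("wrist");cv2.imwrite("pics/w2.png",k["img"]);np.savez("w2.npz",**k)
```

```text
[ 0.681 -0.21   0.193]
[ 0.672 -0.307  0.159]
[ 0.813 -0.385  0.01 ]
[0.58388203 0.12028074 0.2186457 ] 69.0216929222367 [ 2.720e+01  2.000e+01 -6.500e+00  1.000e-01 -6.280e+01  1.317e+02] [ 0.20467287  0.0244827  -0.59293584]
```

View pics/w2.png

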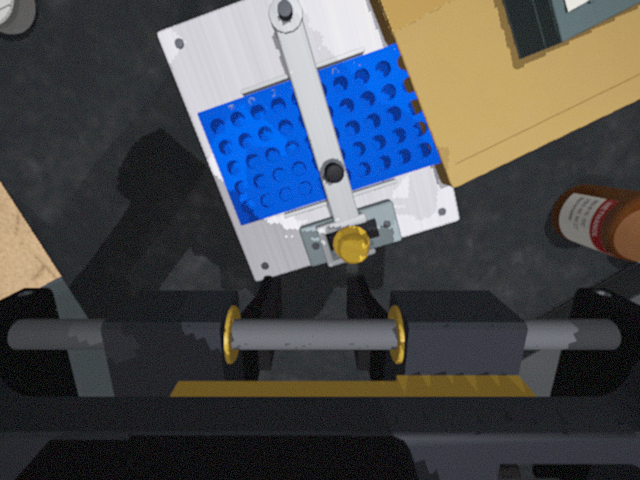

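Bar lies across the rack with its fork around the pin (pin head top ~(352,243), knob top (334,171), hinge screw (285,10), plate holes (179,43), (264,266)).

Run:
```python
from h import *
k=load("w2.npz"); a=lambda p,q:np.degrees(np.arctan2(q[1]-p[1],q[0]-p[0]))
h=atz(k,285,9,.056);kn=atz(k,333.5,171,.085);p=atz(k,351.5,243,.077)
print(h,kn,p,dep(k,334,171),dep(k,352,243),a(h,kn))
h1=atz(k,179,43,.0116);h2=atz(k,264,266,.0116);h3=atz(k,441,211,.0116);print(h1,h2,h3,a(h1,h2),a(h2,h3))
th0=np.degrees(np.arctan2(-.271,.963))
c,t=cmdafter([.56355,.18224,.084],61.71,[1.4,5.9,0],-.43);c,t=cmdafter(c,t,[0,1.2,0]);c,t=cmdafter(c,t,[-5,-5,-13],.3)
print(c,t,off(c,t,[.43,-.262,.25],-6))
```

```text
[0.62673613 0.29491379 0.056     ] [0.61835766 0.1655738  0.085     ] [0.61199923 0.09986213 0.077     ] [0.61871125 0.16549855 0.08572082] [0.6124047  0.09996057 0.07779136] -93.70636478982082
[0.52704651 0.31956657 0.0116    ] [0.51275674 0.08844179 0.0116    ] [0.71383301 0.07760743 0.0116    ] -93.53792815709785 -3.0842200372739317
[0.5810298  0.11912828 0.214     ] 69.1584513367007 (np.float64(-40.99), np.float64(-0.55), np.float64(-3.6), np.float64(1.312))
```

Request:
apply_moves --plan '[{"grip":0.6,"offset":[-4.2,0.5,-1],"spin":0.13},{"grip":0.6,"offset":[-8.4,0.2,-2],"spin":0.26},{"grip":0.6,"offset":[-12.6,-0.5,-3.5],"spin":0.39},{"grip":0.6,"offset":[-16.8,-1.5,-3.6],"spin":0.52},{"grip":0.6,"offset":[-21,-2.5,-3.6],"spin":0.65}]'

```text
time_s: 4.6
tcp_pos: [0.4825, -0.0696, 0.2504]
ee_rot: [[0.852, 0.524, 0.003], [0.524, -0.852, 0.0], [0.003, 0.001, -1.0]]
wrist_force: [-0.0, -0.9, -0.6]
gripper_width: 0.595
gripper_force: 0.0
```

Run:
```python
from h import *
c,t=cmdafter([.58103,.11913,.214],69.158,[-21,-2.5,-3.6],.65)
print(c,t,off(c,t,[.375,-.258,.25],-5))
from station import r
s=r.sense();print(s["tcp_pos"],np.round(s["joints"],1))
```

```text
[ 0.48294952 -0.06823387  0.25      ] 31.91574331649649 (np.float64(-19.2), np.float64(10.4), np.float64(-0.0), np.float64(0.644))
[ 0.48253934 -0.0695878   0.250411  ] [ 10.9   8.2 -17.8   0.  -63.8 110.6]
```

Request:
apply_moves --plan '[{"grip":0.6,"offset":[-3.9,2.1,0],"spin":0.13},{"grip":0.6,"offset":[-7.7,4.2,0],"spin":0.26},{"grip":0.6,"offset":[-11.6,6.3,0],"spin":0.39},{"grip":0.6,"offset":[-15.4,8.4,0],"spin":0.52},{"grip":0.6,"offset":[-19.2,10.4,0],"spin":0.64}]'

```text
time_s: 5.1
tcp_pos: [0.3741, -0.2596, 0.2501]
ee_rot: [[0.996, -0.088, 0.002], [-0.088, -0.996, -0.001], [0.002, 0.001, -1.0]]
wrist_force: [1.2, -0.4, -0.2]
gripper_width: 0.6
gripper_force: 0.0
```

Run:
```python
from h import *
from station import r
s=r.sense();print(s["tcp_pos"],np.degrees(np.arctan2(s["ee_rot"][1][0],s["ee_rot"][0][0])),np.round(s["joints"],1))
k=r.capture("wrist");cv2.imwrite("pics/w3.png",k["img"]);np.savez("w3.npz",**k)
print(pix(k,[.44,-.26,.022]))
```

```text
[ 0.37410224 -0.25958653  0.25006385] -5.047442678257139 [-14.2   4.9 -21.7   0.  -63.3  99.1]
[307.55217189 152.41911307]
```

View pics/w3.png

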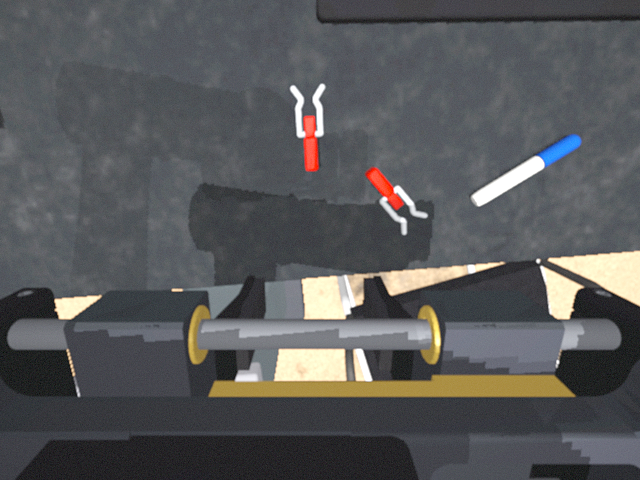

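Clip at grip (310,155), nose tip (310,116), leg ends (296,88) and (322,87), legs ahead of the robot. I compute its pose.

Run:
```python
from h import *
k=load("w3.npz"); h=cv2.cvtColor(k["img"],cv2.COLOR_BGR2HSV)
m=((h[...,0]<8)|(h[...,0]>172))&(h[...,1]>150)&(h[...,2]>70); m[:,345:]=0;m[:,:280]=0;m[:100]=0;m[180:]=0
v,u=np.where(m)
for r0 in range(v.min(),v.max()+1,4):
    x=u[v==r0]; print(r0,x.min(),x.max(),atz(k,x.mean(),r0,.022 if r0>136 else .007).round(4),dep(k,x.mean(),r0).round(4))
tips=[atz(k,*p,.003) for p in[(295.5,88),(322,87)]];print(tips,np.mean(tips,0))
```

```text
116 304 313 [ 0.4776 -0.2643  0.007 ] [ 0.4779 -0.2643  0.0016]
120 303 314 [ 0.4735 -0.2641  0.007 ] [ 0.4734 -0.2641  0.0087]
124 304 315 [ 0.4693 -0.2648  0.007 ] [ 0.4692 -0.2648  0.0086]
128 304 315 [ 0.4651 -0.2648  0.007 ] [ 0.4651 -0.2648  0.0086]
132 306 313 [ 0.461  -0.2639  0.007 ] [ 0.461  -0.2639  0.0091]
136 306 314 [ 0.4568 -0.264   0.007 ] [ 0.4567 -0.2641  0.0098]
140 303 317 [ 0.4525 -0.2638  0.022 ] [ 0.4525 -0.2638  0.0228]
144 304 317 [ 0.4484 -0.2639  0.022 ] [ 0.4484 -0.264   0.0231]
148 304 317 [ 0.4443 -0.2636  0.022 ] [ 0.4443 -0.2636  0.0225]
152 304 317 [ 0.4402 -0.2632  0.022 ] [ 0.4402 -0.2632  0.0225]
156 304 317 [ 0.436  -0.2628  0.022 ] [ 0.4361 -0.2628  0.0236]
160 304 318 [ 0.4318 -0.263   0.022 ] [ 0.4318 -0.263   0.0229]
164 305 318 [ 0.4275 -0.2631  0.022 ] [ 0.4275 -0.2631  0.0224]
168 305 318 [ 0.4233 -0.2627  0.022 ] [ 0.4233 -0.2627  0.0226]
[array([ 0.50716091, -0.25303089,  0.003     ]), array([ 0.50562675, -0.28142605,  0.003     ])] [ 0.50639383 -0.26722847  0.003     ]
```

Request:
apply_moves --plan '[{"grip":0.45,"offset":[3.3,-0.1,3],"spin":-0.02},{"grip":0.45,"offset":[6.55,-0.2,6],"spin":-0.04},{"grip":0.45,"offset":[6.55,-0.2,10.5],"spin":-0.04},{"grip":0.45,"offset":[6.55,-0.2,15],"spin":-0.04},{"grip":0.45,"offset":[6.55,-0.2,19],"spin":-0.04}]'

```text
time_s: 5.65
tcp_pos: [0.4404, -0.2616, 0.0577]
ee_rot: [[0.999, -0.043, 0.001], [-0.043, -0.999, -0.0], [0.001, 0.0, -1.0]]
wrist_force: [-0.5, 0.0, 0.5]
gripper_width: 0.452
gripper_force: 0.0
```

Request:
apply_moves --plan '[{"grip":0.45,"offset":[0,0,2],"spin":0},{"grip":0.45,"offset":[0,0,3.5],"spin":0},{"grip":0.45,"offset":[0,0,3.5],"spin":0}]'

```text
time_s: 5.95
tcp_pos: [0.4406, -0.2616, 0.0237]
ee_rot: [[0.999, -0.042, -0.001], [-0.042, -0.999, -0.0], [-0.001, 0.0, -1.0]]
wrist_force: [0.6, -0.4, -0.0]
gripper_width: 0.446
gripper_force: 0.0
```

Request:
apply_moves --plan '[{"grip":0.4,"offset":[-0.1,0.2,0],"spin":0},{"grip":0.0,"offset":[-0.1,0.2,0],"spin":0},{"grip":0.0,"offset":[-0.1,0.2,0],"spin":0},{"grip":0.0,"offset":[-0.1,0.2,0],"spin":0},{"grip":0.0,"offset":[-0.1,0.2,0],"spin":0}]'

```text
time_s: 6.45
tcp_pos: [0.4392, -0.2635, 0.0248]
ee_rot: [[0.999, -0.044, 0.001], [-0.044, -0.999, -0.0], [0.001, 0.0, -1.0]]
wrist_force: [0.1, -0.1, 0.6]
gripper_width: 0.157
gripper_force: 29.9
```

Request:
apply_moves --plan '[{"grip":0.0,"offset":[-0.1,0.2,0],"spin":0},{"grip":0.0,"offset":[0,0,0],"spin":0}]'

```text
time_s: 6.65
tcp_pos: [0.439, -0.2638, 0.0248]
ee_rot: [[0.999, -0.044, 0.0], [-0.044, -0.999, -0.0], [0.0, 0.0, -1.0]]
wrist_force: [-0.4, 0.1, 2.3]
gripper_width: 0.157
gripper_force: 29.9
```

Request:
apply_moves --plan '[{"grip":0.0,"offset":[0,0,-4],"spin":0},{"grip":0.0,"offset":[0,-2,-8],"spin":0},{"grip":0.0,"offset":[1,-6,-11],"spin":0},{"grip":0.0,"offset":[2,-10.5,-12],"spin":0},{"grip":0.0,"offset":[2.5,-15,-12],"spin":0.02}]'

```text
time_s: 7.15
tcp_pos: [0.4724, -0.1132, 0.1468]
ee_rot: [[0.998, -0.065, 0.006], [-0.065, -0.998, 0.0], [0.006, -0.001, -1.0]]
wrist_force: [0.6, 0.4, -1.3]
gripper_width: 0.158
gripper_force: 29.9
```

Request:
apply_moves --plan '[{"grip":0.0,"offset":[0.5,-4.5,0],"spin":0},{"grip":0.0,"offset":[1,-9,0],"spin":0},{"grip":0.0,"offset":[1.5,-13.5,0],"spin":0},{"grip":0.0,"offset":[2,-18,0],"spin":0},{"grip":0.0,"offset":[2.4,-21.9,0],"spin":0}]'

```text
time_s: 7.65
tcp_pos: [0.5083, 0.1045, 0.1444]
ee_rot: [[0.998, -0.063, -0.0], [-0.063, -0.998, 0.0], [-0.0, 0.0, -1.0]]
wrist_force: [0.1, -0.4, -0.6]
gripper_width: 0.156
gripper_force: 29.9
```

Request:
apply_moves --plan '[{"grip":0.0,"offset":[0,0,2],"spin":0},{"grip":0.0,"offset":[0,0,4],"spin":0},{"grip":0.0,"offset":[0,0,5.6],"spin":0},{"grip":0.0,"offset":[0,0,5.6],"spin":0}]'

```text
time_s: 8.05
tcp_pos: [0.5065, 0.1016, 0.0861]
ee_rot: [[0.998, -0.064, -0.006], [-0.064, -0.998, -0.003], [-0.006, 0.003, -1.0]]
wrist_force: [-1.1, 0.1, -0.5]
gripper_width: 0.162
gripper_force: 29.9
```

Run:
```python
from h import *
from station import r
s=r.sense();print(s["tcp_pos"],np.round(s["ee_rot"],3).tolist(),np.round(s["joints"],1),s["wrist_force"],s["gripper_width"],s["time_s"])
for n in("wrist","side","scene"):
    k=r.capture(n);np.savez(f"{n}4.npz",**k)
    if n=="wrist": W=k
    if n=="side":B=k
    if n=="scene":A=k
u,v=[int(x) for x in pix(B,[.59,.1,.065])]
u2,v2=[int(x) for x in pix(A,[.59,.1,.065])]
m=np.hstack([W["img"][120:320,220:460],]) 
m=cv2.resize(W["img"][100:340,200:440],(400,400),interpolation=cv2.INTER_CUBIC)
b=cv2.resize(B["img"][v-50:v+50,u-50:u+50],(400,400),interpolation=cv2.INTER_CUBIC)
cv2.imwrite("pics/c4.png",np.hstack([m,b])); print(u,v,u2,v2)
```

```text
[0.50649056 0.10164188 0.08611091] [[0.998, -0.064, -0.006], [-0.064, -0.998, -0.003], [-0.006, 0.003, -1.0]] [ 29.3  22.  -26.1  -0.1 -42.3  57. ] [-1.05140474  0.05030717 -0.54563966] 0.16159382504779057 8.05
341 228 290 239
```

View pics/c4.png

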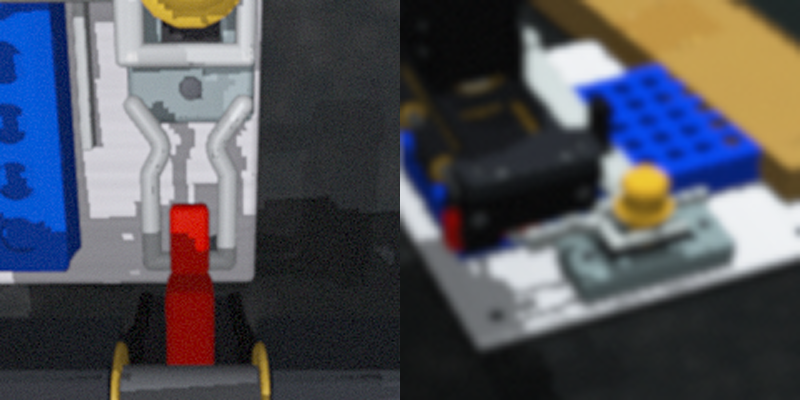

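Clip mouth (centred at crop column 189) lines up with the pin head (crop column ~190), height nearly right; I raise slightly and advance.

Request:
apply_moves --plan '[{"grip":0.0,"offset":[0.5,0,-0.07],"spin":0},{"grip":0.0,"offset":[1.2,0,-0.07],"spin":0},{"grip":0.0,"offset":[1.9,0,-0.07],"spin":0},{"grip":0.0,"offset":[2.6,0,-0.07],"spin":0},{"grip":0.0,"offset":[3.2,0,-0.07],"spin":0}]'

```text
time_s: 8.7
tcp_pos: [0.5414, 0.1002, 0.0893]
ee_rot: [[0.998, -0.064, 0.0], [-0.064, -0.998, 0.0], [0.0, -0.0, -1.0]]
wrist_force: [0.2, -0.5, -0.9]
gripper_width: 0.159
gripper_force: 29.9
```

Request:
apply_moves --plan '[{"grip":0.0,"offset":[0.2,0,0],"spin":0},{"grip":0.0,"offset":[0.4,0,0],"spin":0},{"grip":0.0,"offset":[0.6,0,0],"spin":0},{"grip":0.0,"offset":[0.8,0,0],"spin":0},{"grip":0.0,"offset":[0.8,0,0],"spin":0}]'

```text
time_s: 9.2
tcp_pos: [0.5478, 0.0993, 0.0889]
ee_rot: [[0.998, -0.064, -0.002], [-0.064, -0.998, -0.001], [-0.002, 0.001, -1.0]]
wrist_force: [-0.8, -1.2, -1.4]
gripper_width: 0.156
gripper_force: 29.9
```

Request:
apply_moves --plan '[{"grip":0.0,"offset":[0,0,0.1],"spin":0},{"grip":0.0,"offset":[0,0,0.2],"spin":0},{"grip":0.0,"offset":[0,0,0.2],"spin":0},{"grip":0.0,"offset":[0,0,0.2],"spin":0}]'

```text
time_s: 9.6
tcp_pos: [0.548, 0.0995, 0.0869]
ee_rot: [[0.998, -0.064, -0.001], [-0.064, -0.998, -0.0], [-0.001, 0.001, -1.0]]
wrist_force: [-2.7, -1.4, -1.4]
gripper_width: 0.162
gripper_force: 29.9
```

Run:
```python
from h import *
from station import r
for i in range(2):
    k=r.capture("wrist"); s=r.sense();print(s["tcp_pos"],s["wrist_force"],s["moment"])
np.savez("w5.npz",**k)
cv2.imwrite("pics/w5.png",cv2.resize(k["img"][60:330,170:470],(600,540),interpolation=cv2.INTER_CUBIC))
```

```text
[0.54798812 0.09948446 0.08698698] [-1.82459435 -1.98399395 -1.4624909 ] [-0.62169315  0.55022136 -0.05545281]
[0.54799697 0.09950552 0.08696663] [-1.49544195 -2.28119654 -1.71593366] [-0.59398024  0.58609141 -0.12420406]
```

View pics/w5.png

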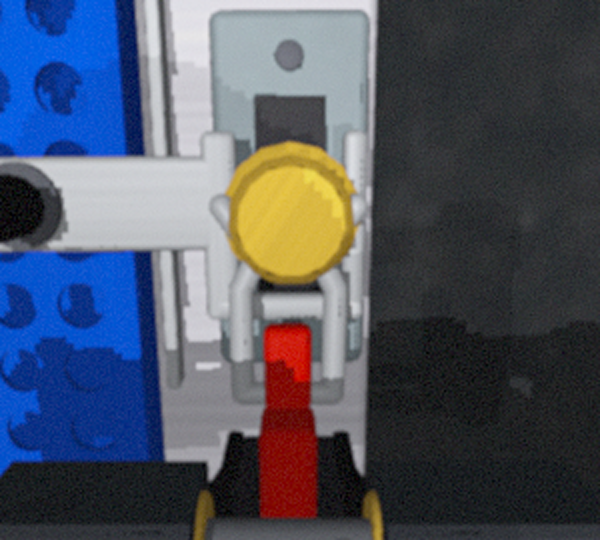

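The pin head (crop 291,210) is centred between the leg tips (221 and 359), with legs around the shank. Pushing on in small steps.

Request:
apply_moves --plan '[{"grip":0.0,"offset":[0.1,0.05,0],"spin":0},{"grip":0.0,"offset":[0.2,0.05,0],"spin":0},{"grip":0.0,"offset":[0.3,0.05,0],"spin":0},{"grip":0.0,"offset":[0.4,0.05,0],"spin":0},{"grip":0.0,"offset":[0.5,0.05,0],"spin":0}]'

```text
time_s: 10.2
tcp_pos: [0.5535, 0.0989, 0.0872]
ee_rot: [[0.998, -0.064, -0.0], [-0.064, -0.998, -0.0], [-0.0, 0.0, -1.0]]
wrist_force: [-2.2, -1.8, -1.0]
gripper_width: 0.16
gripper_force: 29.9
```

Request:
apply_moves --plan '[{"grip":0.0,"offset":[0.1,0,0],"spin":0},{"grip":0.0,"offset":[0.2,0,0],"spin":0},{"grip":0.0,"offset":[0.3,0,0],"spin":0},{"grip":0.0,"offset":[0.4,0,0],"spin":0}]'

```text
time_s: 10.6
tcp_pos: [0.5575, 0.0987, 0.0872]
ee_rot: [[0.998, -0.064, -0.0], [-0.064, -0.998, -0.0], [-0.0, 0.0, -1.0]]
wrist_force: [-0.6, -1.7, -0.5]
gripper_width: 0.161
gripper_force: 29.9
```

Request:
apply_moves --plan '[{"grip":0.0,"offset":[0.1,0.03,0],"spin":0},{"grip":0.0,"offset":[0.2,0.03,0],"spin":0},{"grip":0.0,"offset":[0.3,0.03,0],"spin":0},{"grip":0.0,"offset":[0.4,0.03,0],"spin":0}]'

```text
time_s: 11.0
tcp_pos: [0.5616, 0.0982, 0.0873]
ee_rot: [[0.998, -0.064, 0.0], [-0.064, -0.998, 0.0], [0.0, -0.0, -1.0]]
wrist_force: [-1.9, -1.3, -1.1]
gripper_width: 0.156
gripper_force: 29.9
```

Request:
apply_moves --plan '[{"grip":0.0,"offset":[0.1,0,0],"spin":0},{"grip":0.0,"offset":[0.2,0,0],"spin":0},{"grip":0.0,"offset":[0.3,0,0],"spin":0}]'

```text
time_s: 11.3
tcp_pos: [0.5645, 0.098, 0.0873]
ee_rot: [[0.998, -0.064, 0.0], [-0.064, -0.998, 0.0], [0.0, -0.0, -1.0]]
wrist_force: [-1.9, -0.8, -0.9]
gripper_width: 0.158
gripper_force: 29.9
```

Request:
apply_moves --plan '[{"grip":0.0,"offset":[0.1,0,0],"spin":0},{"grip":0.0,"offset":[0.2,0,0],"spin":0},{"grip":0.0,"offset":[0.3,0,0],"spin":0}]'

```text
time_s: 11.6
tcp_pos: [0.5661, 0.0974, 0.0868]
ee_rot: [[0.998, -0.064, -0.003], [-0.064, -0.998, -0.001], [-0.003, 0.001, -1.0]]
wrist_force: [-5.9, 0.4, -1.1]
gripper_width: 0.159
gripper_force: 29.9
```

Request:
apply_moves --plan '[{"grip":0.0,"offset":[0.1,0,0],"spin":0},{"grip":0.0,"offset":[0.2,0,0],"spin":0}]'

```text
time_s: 11.8
tcp_pos: [0.5671, 0.0972, 0.0864]
ee_rot: [[0.998, -0.064, -0.005], [-0.064, -0.998, -0.001], [-0.005, 0.001, -1.0]]
wrist_force: [-7.8, 0.6, -0.3]
gripper_width: 0.156
gripper_force: 29.9
```

Request:
apply_moves --plan '[{"grip":0.0,"offset":[0.1,0,0],"spin":0},{"grip":0.0,"offset":[0.2,0,0],"spin":0}]'

```text
time_s: 12.0
tcp_pos: [0.5683, 0.0971, 0.086]
ee_rot: [[0.998, -0.064, -0.007], [-0.064, -0.998, -0.001], [-0.007, 0.002, -1.0]]
wrist_force: [-7.5, 0.6, -0.5]
gripper_width: 0.159
gripper_force: 29.9
```

Request:
apply_moves --plan '[{"grip":0.0,"offset":[0.1,0,0],"spin":0},{"grip":0.0,"offset":[0.1,0,0],"spin":0}]'

```text
time_s: 12.2
tcp_pos: [0.5694, 0.097, 0.0858]
ee_rot: [[0.998, -0.064, -0.007], [-0.064, -0.998, -0.001], [-0.007, 0.002, -1.0]]
wrist_force: [-7.6, 0.1, -1.1]
gripper_width: 0.158
gripper_force: 29.9
```

Request:
apply_moves --plan '[{"grip":0.0,"offset":[0.1,0,-0.05],"spin":0},{"grip":0.0,"offset":[0.2,0,-0.05],"spin":0}]'

```text
time_s: 12.4
tcp_pos: [0.5703, 0.0968, 0.086]
ee_rot: [[0.998, -0.064, -0.01], [-0.064, -0.998, -0.002], [-0.009, 0.002, -1.0]]
wrist_force: [-10.2, 2.0, -0.5]
gripper_width: 0.159
gripper_force: 29.8
```

Request:
apply_moves --plan '[{"grip":0.0,"offset":[0.1,0,0],"spin":0},{"grip":0.0,"offset":[0.1,0,0],"spin":0}]'

```text
time_s: 12.6
tcp_pos: [0.5719, 0.0969, 0.086]
ee_rot: [[0.998, -0.064, -0.008], [-0.064, -0.998, -0.001], [-0.008, 0.002, -1.0]]
wrist_force: [-7.7, 0.5, -2.2]
gripper_width: 0.16
gripper_force: 29.9
```

Request:
apply_moves --plan '[{"grip":0.0,"offset":[0.1,0,0],"spin":0},{"grip":0.0,"offset":[0.1,0,0],"spin":0}]'

```text
time_s: 12.8
tcp_pos: [0.574, 0.0969, 0.0864]
ee_rot: [[0.998, -0.064, -0.006], [-0.064, -0.998, -0.001], [-0.006, 0.001, -1.0]]
wrist_force: [-4.3, -0.2, -2.2]
gripper_width: 0.158
gripper_force: 29.9
```

Request:
apply_moves --plan '[{"grip":0.0,"offset":[0.1,0,0],"spin":0},{"grip":0.0,"offset":[0.1,0,0],"spin":0}]'

```text
time_s: 13.0
tcp_pos: [0.5771, 0.0971, 0.0873]
ee_rot: [[0.998, -0.064, -0.001], [-0.064, -0.998, -0.0], [-0.001, 0.0, -1.0]]
wrist_force: [-1.5, -2.5, -1.8]
gripper_width: 0.16
gripper_force: 29.9
```

Request:
apply_moves --plan '[{"grip":0.0,"offset":[0.1,0,0],"spin":0},{"grip":0.0,"offset":[0.1,0,0],"spin":0}]'

```text
time_s: 13.2
tcp_pos: [0.5794, 0.097, 0.0877]
ee_rot: [[0.998, -0.064, 0.002], [-0.064, -0.998, 0.0], [0.002, -0.001, -1.0]]
wrist_force: [0.7, -1.9, -6.5]
gripper_width: 0.161
gripper_force: 29.9
```

Request:
apply_moves --plan '[{"grip":0.0,"offset":[0.1,0,0],"spin":0},{"grip":0.0,"offset":[0.1,0,0],"spin":0}]'

```text
time_s: 13.4
tcp_pos: [0.58, 0.097, 0.0875]
ee_rot: [[0.998, -0.064, 0.001], [-0.064, -0.998, 0.0], [0.001, -0.0, -1.0]]
wrist_force: [1.1, -2.8, -4.7]
gripper_width: 0.156
gripper_force: 30.0
```

Request:
apply_moves --plan '[{"grip":0.0,"offset":[0.05,0.03,0.1],"spin":0},{"grip":0.0,"offset":[0.1,0.06,0.15],"spin":0}]'

```text
time_s: 13.6
tcp_pos: [0.5815, 0.0967, 0.087]
ee_rot: [[0.998, -0.063, 0.003], [-0.063, -0.998, 0.001], [0.003, -0.001, -1.0]]
wrist_force: [0.3, -1.1, -0.5]
gripper_width: 0.159
gripper_force: 30.0
```

Request:
apply_moves --plan '[{"grip":0.0,"offset":[0.1,0,0],"spin":0},{"grip":0.0,"offset":[0.1,0,0],"spin":0}]'

```text
time_s: 13.8
tcp_pos: [0.5822, 0.0967, 0.087]
ee_rot: [[0.998, -0.063, 0.002], [-0.063, -0.998, 0.001], [0.002, -0.001, -1.0]]
wrist_force: [0.8, -0.9, -1.3]
gripper_width: 0.161
gripper_force: 30.0
```

Request:
apply_moves --plan '[{"grip":0.0,"offset":[0.1,0,0],"spin":0},{"grip":0.0,"offset":[0.1,0,0],"spin":0}]'

```text
time_s: 14.0
tcp_pos: [0.5824, 0.0965, 0.0866]
ee_rot: [[0.998, -0.064, 0.0], [-0.064, -0.998, 0.0], [0.0, -0.0, -1.0]]
wrist_force: [-1.5, 0.4, 1.1]
gripper_width: 0.159
gripper_force: 29.9
```

Request:
apply_moves --plan '[{"grip":0.0,"offset":[0.1,0,0],"spin":0},{"grip":0.0,"offset":[0.1,0,0],"spin":0}]'

```text
time_s: 14.2
tcp_pos: [0.5825, 0.0963, 0.0862]
ee_rot: [[0.998, -0.064, -0.002], [-0.064, -0.998, -0.0], [-0.002, 0.0, -1.0]]
wrist_force: [-3.6, 2.5, 2.9]
gripper_width: 0.158
gripper_force: 29.9
```

Nose has met the shank (force rising, no motion). Relieve and release.

Request:
apply_moves --plan '[{"grip":0.0,"offset":[-0.15,-0.03,-0.05],"spin":0},{"grip":0.0,"offset":[-0.15,-0.03,-0.05],"spin":0},{"grip":0.5,"offset":[-0.15,-0.03,-0.05],"spin":0},{"grip":0.5,"offset":[-0.15,-0.03,-0.05],"spin":0},{"grip":0.5,"offset":[-0.15,-0.03,-0.05],"spin":0}]'

```text
time_s: 14.7
tcp_pos: [0.5821, 0.0965, 0.0869]
ee_rot: [[0.998, -0.064, 0.001], [-0.064, -0.998, 0.0], [0.001, -0.0, -1.0]]
wrist_force: [-0.1, 0.4, -0.3]
gripper_width: 0.348
gripper_force: 0.0
```

Request:
apply_moves --plan '[{"grip":0.5,"offset":[-0.15,0,-1],"spin":0},{"grip":0.5,"offset":[-0.15,0,-3],"spin":0},{"grip":0.5,"offset":[-0.5,0,-7],"spin":0},{"grip":0.5,"offset":[-4,0,-11],"spin":0},{"grip":0.5,"offset":[-7,0,-14],"spin":0}]'

```text
time_s: 15.2
tcp_pos: [0.5118, 0.101, 0.2292]
ee_rot: [[0.998, -0.064, 0.002], [-0.064, -0.998, 0.001], [0.002, -0.001, -1.0]]
wrist_force: [-0.8, 1.1, -0.1]
gripper_width: 0.496
gripper_force: 0.0
```

Run:
```python
from h import *
from station import r
k=r.capture("wrist"); np.savez("w6.npz",**k);s=r.sense();print(s["tcp_pos"],s["wrist_force"],s["gripper_width"])
u,v=[int(x) for x in pix(k,[.61,.1,.07])];print(u,v)
y=max(v-90,0);x=u-120
cv2.imwrite("pics/w6.png",cv2.resize(k["img"][y:y+180,x:x+240],(800,600),interpolation=cv2.INTER_CUBIC));print(x,y)
```

```text
[0.50969894 0.10115353 0.23509784] [-5.1293672  -0.48175848  2.52106026] 0.49839695616573926
306 115
186 25
```

View pics/w6.png

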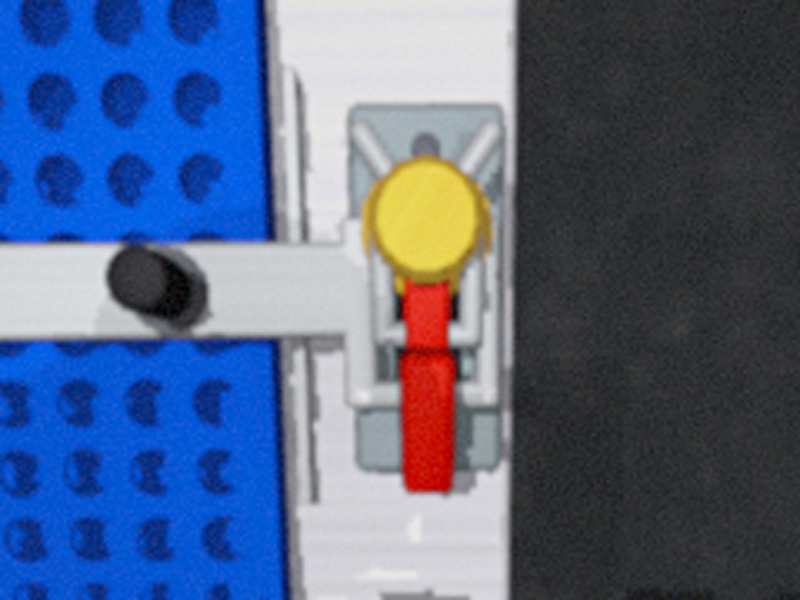

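The clip sits in the groove: nose (428,310) meets the shank under the head (427,215), flared tips beyond it, grip (427,420) square to the bar. Numeric check, then hand in.

Run:
```python
from h import *
k=load("w6.npz"); f=lambda x,y:(186+x*.3,25+y*.3)
p=atz(k,*f(427,217),.0778);
for z in(.0845,.085): 
    g0=atz(k,*f(427,490),z);g1=atz(k,*f(428,352),z);print(g0,g1,(g1-g0)[:2])
    g=(g0+g1)/2;print(p,g,np.linalg.norm((p-g)[:2]))
print(dep(k,*f(427,420)),dep(k,*f(427,460)),dep(k,*f(427,380)))
```

```text
[0.56373899 0.09641856 0.0845    ] [0.59690869 0.09402342 0.0845    ] [ 0.03316969 -0.00239514]
[0.62821574 0.09223537 0.0778    ] [0.58032384 0.09522099 0.0845    ] 0.047984867126442836
[0.56378186 0.09641614 0.085     ] [0.59689349 0.09402519 0.085     ] [ 0.03311163 -0.00239095]
[0.62821574 0.09223537 0.0778    ] [0.58033768 0.09522067 0.085     ] 0.047971039042886576
[0.58068847 0.09531551 0.07801922] [0.57071215 0.09596144 0.0772089 ] [0.59041109 0.09468644 0.07941724]
```

Run:
```python
from h import *
k=load("w6.npz"); f=lambda x,y:(186+x*.3,25+y*.3)
P=np.array([dep(k,*f(427,y)) for y in range(360,485,8)]); print(np.polyfit(P[:,0],P[:,2],1))
p=atz(k,*f(427,217),.0778); g0=atz(k,*f(427,490),.0765);g1=atz(k,*f(428,352),.0805)
print(g0,g1,np.linalg.norm(g1-g0),np.linalg.norm((p-(g0+g1)/2)[:2]),P[:,2].round(4))
from station import r
s=r.sense();print(s["tcp_pos"],s["wrist_force"],s["joint_velocities"])
```

```text
[ 0.13557286 -0.00030194]
[0.56305312 0.09645727 0.0765    ] [0.59703027 0.09400923 0.0805    ] 0.03429926657967718 0.04826723090682874 [0.0799 0.0805 0.0799 0.0794 0.0795 0.0795 0.0783 0.079  0.0781 0.0778
 0.0785 0.0773 0.0774 0.0763 0.0767 0.0764]
[0.50969894 0.10115353 0.23509784] [-5.1293672  -0.48175848  2.52106026] [-1.52820863  3.13386491  2.5033574   1.23859234  6.99106791  3.18914763]
```

Request:
apply_moves --plan '[{"grip":0.5,"offset":[0,0,0],"spin":0},{"grip":0.5,"offset":[0,0,0],"spin":0},{"grip":0.5,"offset":[0,0,0],"spin":0},{"grip":0.5,"offset":[0,0,0],"spin":0},{"grip":0.5,"offset":[0,0,0],"spin":0}]'

```text
time_s: 15.75
tcp_pos: [0.5121, 0.1008, 0.2255]
ee_rot: [[0.998, -0.064, -0.002], [-0.064, -0.998, -0.001], [-0.002, 0.001, -1.0]]
wrist_force: [-0.1, -0.3, 0.3]
gripper_width: 0.501
gripper_force: 0.0
```

Run:
```python
from h import *
from station import r
k=r.capture("wrist")
pts=[]
h=cv2.cvtColor(k["img"],cv2.COLOR_BGR2HSV); m=((h[...,0]<8)|(h[...,0]>172))&(h[...,1]>150)&(h[...,2]>70)
v,u=np.where(m); P=np.array([w(k,x,y,k["depth"][y,x]) for x,y in zip(u,v)])
P=P[(abs(P[:,0]-.58)<.016)&(abs(P[:,1]-.095)<.006)&(P[:,2]>.07)]
print(len(P),np.polyfit(P[:,0],P[:,2],1),P.mean(0))
```

```text
556 [ 0.23207814 -0.05553979] [0.58062762 0.09509602 0.07921119]
```

Run:
```python
from h import *
from station import r
for i in range(2):
    k=r.capture("wrist")
    P=[]
    for x in np.arange(.566,.594,.002):
        u,v=pix(k,[x,.0953-(x-.58)*.064,.0785]); P.append(dep(k,u,v))
    P=np.array(P); print(np.polyfit(P[:,0],P[:,2],1),P[:,2].round(4))
cv2.imwrite("pics/w7.png",cv2.resize(k["img"][60:180,220:380],(800,600),interpolation=cv2.INTER_CUBIC))
```

```text
[0.1232782  0.00690244] [0.0766 0.0769 0.0775 0.0775 0.0773 0.0777 0.0779 0.0789 0.0785 0.0789
 0.0787 0.0797 0.0803 0.0795 0.08  ]
[0.12750866 0.00461643] [0.0767 0.077  0.0776 0.0778 0.0777 0.0781 0.0782 0.0784 0.0786 0.0788
 0.0797 0.0793 0.0796 0.0807 0.0803]
```

View pics/w7.png

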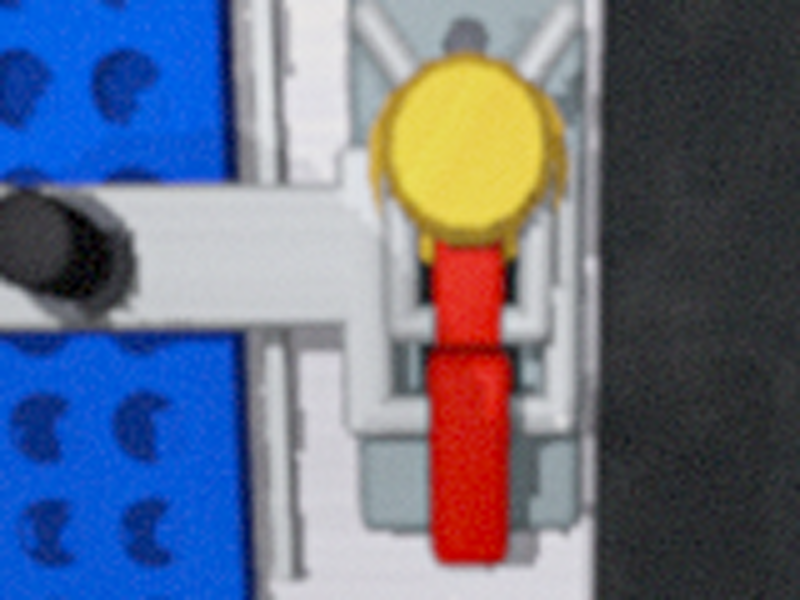

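The picture is unchanged: nose up to the shank under the head (468,145), grip (470,455) square to the bar. The tilt is steady at about 0.125 rad, under the 0.3 limit, so I hand in.

```bash
python3 -c "
from station import r
print(r.finish_job())"
```

```text
the job is handed in; nothing more can be done
None
```

I closed the bar, snapped the clip home on the pin, released it and handed the job in; the call returned no verdict. The last camera check showed the clip seated at a steady tilt of about 0.125 rad (limit 0.3), and the wrist force along the push peaked at about 10 N in the readings.

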